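# Fit the kneading paddle on its drive shaft

### The arm

A 7-joint arm with a two-finger parallel gripper is mounted at the origin on the work surface. World frame = base frame: x ahead of the robot, y to its left, z up, the work surface at z = 0. Lengths are in m, angles in rad, forces in N, time in s.
With the tool pointing down it reaches from about 0.4 to 0.85 m from the base axis. Payload 10.4 kg.
Tool frame: the origin (TCP) lies at the very end of the fingers, on their centre line; the grasp point (between the pads) lies 19 mm behind it; z points along the fingers, y is the direction in which the jaws open and shut (so a half turn about z gives the same grasp; the last joint's range is limited). The gripper opens to 87 mm and grips with 3 to 60 N. Pads are 19 mm wide; open, the fingers measure 117 mm over their backs; the gripper's body (75 mm by 190 mm) begins 51 mm behind the grasp point.
Start: joints at [1.134, 0.332, -0.065, 1.46, 0.022, 1.35, -0.088], TCP at [0.251, -0.572, 0.189] pointing down, gripper open.
Joint ranges: [-2.6, 2.6], [-0.5, 2.12], [-1.47, 1.34], [0.16, 2.42], [-1.27, 4.41], [0.06, 2.06], [-2.6, 2.6]. Speed limits (rad/s): [2.22, 2.22, 2.79, 2.79, 3.14, 3.14, 3.14].

### API

Orientations are given as a unit quaternion [x, y, z, w].
In Python, from bench import r, eyes, job gives the robot as it stands. The module is installed in compiled form; this text tells all that it offers.
- The arm moves only by the tool play_rows, never from a script. Its argument "motion" is a list of rows, each a list of 7 numbers: the shift along the tool's x, y, z as a fraction of full scale, then the turn, a rotation vector about the tool's x, y, z as a fraction of full scale, then the opening in per cent of the stroke, from 0 (shut) to 100 (fully open). A call has 1 to 5 rows; each row is the pose to reach, as a shift and turn from the pose commanded when the call began, along the tool's axes at that moment; what a row does not reach only later rows make up. Full scale, the value 1, is 0.2 m for a shift and 90 degrees for a turn. A row lasts 1/8 s, in which the tool goes at most 62.5 mm and 10.7 degrees, less where a joint would pass 70% of its speed; a pose out of reach is approached as far as the arm can. A call with a number of a shift or a turn outside -1 to 1 is refused whole. A call with a gripper value outside its range is refused whole. The fingers move at their own pace and stop on an object; "squeeze" is the grip in N (left out, the last holds). Time passes only in rows, so rows that repeat a pose let the fingers close. It gives the time, the measured TCP pose, the force and the opening at its end, in the units of the state.
- r.read_state(): the state, without advancing time (a new reading comes with each control period).
- eyes.camera(name): name is "scene" or "top"; returns a dict with "image" (400x640x3 uint8, red, green, blue), "mtx" (3x3 intrinsics, pixels), "dist" ([k1, k2, p1, p2, k3] as OpenCV has them; the pictures are not rectified), "R" (3x3) and "t" (3): a world point X has camera coordinates R X + t. Camera axes: x right, y down, z forward; pixel columns grow to the right and rows downward; lengths in m; the calibration is good to about 2 mm. A picture is of the moment at which its call begins. There is no depth.
- job.close_job(): hands the job in, once; it reports no verdict.
Trained networks look in a picture, given as the dict that the camera call returned (one of the last four; its "shot" number tells which), for a name from the list of things; names that differ only in an ending like _2 or _b are one class to them, and where a whole thing is asked for, a point or a joint stands for the part that bears it (a point fixed in the world has none). Each returns a list of dicts, best first, with "p" (0 to 1); they miss things now and then, are a little off and sometimes report something else, mostly with a low value. They report only what shows in the picture. A call takes as long as a camera call. They do not tell look-alikes from the thing itself.
- eyes.regions_of(picture, label): "region" (400x640 bool, what is visible of it) and "xy" ([column, row] in pixels, amid what is visible of it).
- eyes.landmark_of(picture, label): "xy" ([column, row] in pixels: a listed point, or the origin of a listed thing).
The state is a dict: "time": time; "joint_positions": joint angles; "joint_vel": joint speeds; "joint_torque": joint torques, N m; "ee_pos": TCP position; "eef_rot": TCP orientation; "ft_force": force on the tool from outside, world axes, zero at the start; "torque": the same for the moment, N m; "width": finger opening in m.
Only numpy, scipy, OpenCV 4.12 (cv2) and the standard library are available. Lean on these libraries where they do the work, as an engineer would, in place of code of your own. Each camera call takes 0.05 s, during which the arm holds its last target. There are 200 camera calls.

### The job

The kneading paddle is stuck away under the wire cooling rack with only its blade showing. Draw it out by the blade, stand it on the open counter and let go; then take it again by its hub and lower it gently onto the flatted drive shaft in the machine's bowl, flat to flat, holding it until it is fully home, and leave it there. Do not knock the crockery and jars about.

Things in the scene. Friction and masses are not known exactly. Their poses are not given: they have to be found in the camera images.
- hub_mid (a point): Kneading paddle, cast aluminium, about 350 g, stands upright: square hub 44 x 44 mm (faces square to x, y), 100 mm tall, with one blade at its foot along +x. Point on the hub axis half-way up. z up. A D bore, open at both ends, runs through the hub: radius 13 mm, cut by a flat wall 6 mm from the axis on the blade's side. At first the hub is under the rack, blade sticking out in front.
- blade_mid (a point): Point inside the paddle's blade, 98 mm from the hub axis, 25 mm above the paddle's underside; same axes as hub_mid. The blade is an upright flat bar 12 mm thick (y), 50 mm tall, flush with the hub's underside, its tip 115 mm from the hub axis.
- drive (a point): Foot of the machine's upright steel drive shaft, on its axis, on top of the collar (50 mm above the counter) where the seated paddle's underside rests. Shaft 60 mm tall, radius 12 mm, one flat 5 mm from the axis; top 8 mm tapered to radius 9, flat 3.5. x = outward direction of the flat: the seated blade points along it. Stiff gearbox: take it as fixed; any angle at start.
- mixer: Kneading machine, fixed: round white base, 280 mm across, with a shallow open steel bowl on it, inner radius about 125 mm, rim 102 mm above the counter, the drive shaft in its middle. Origin: centre of the underside.
- rack: Wire cooling rack, fixed: 200 mm deep (x) by 340 mm wide (y), wires at 116 to 124 mm above the counter, a leg of radius 4 mm at each corner, open on all sides beneath; origin on the counter below its centre, its front edge at x = -100 mm faces the robot. Two dark cake tins fixed on its rear half, up to 165 mm above the counter.
- mug_c (a point): Bystander: blue mug, radius 40 mm, height 90 mm, handle reaching some 35 mm more; point at its centre, half-way up.
- ramekin_c (a point): Bystander: white ramekin, radius 45 mm, height 50 mm; point at its centre, half-way up.
- bottle_c (a point): Bystander: green glass bottle, radius 33 mm, height 190 mm; point at its centre, half-way up.
- jar_c (a point): Bystander: closed glass jar, radius 36 mm, height 100 mm; point at its centre, half-way up.
- can_c (a point): Bystander: steel can, radius 36 mm, height 110 mm; point at its centre, half-way up.
- pudding_c (a point): Bystander: white bowl, radius 50 mm, height 60 mm; point at its centre, half-way up.
Mind the look-alikes: they are no part of the job. What is shaped like the part that bears hub_mid but orange or purple is not meant.

How it is judged:
By the outcome, as a careful person would: the job done as asked, in the order asked, and still so for the second after the job is handed in, with the robot touching nothing.
It also fails if it takes over 72 s, if anything falls off the work surface, if the arm or the gripper's body presses on something with over 40 N, if the wrist force passes 120 N, or if a joint passes its speed limit or range.

## Working session

There is one attempt and no reset: what is moved stays moved. The work goes in short steps, Python scripts to look and compute and a tool call to move; the robot and the scene stay as the last step left them, time stands still between calls to the robot, and variables do not carry over. Pictures are saved under pics/ and viewed, about 8 in all and at most 12, crops included, and the job is handed in when it is done.

Besides the shell and the picture viewer there is one more tool, called after "Call:" by a JSON object that holds its "method" and its "body". play_rows: Moves the arm, as the interface text tells. Shift numbers are shares of 0.2 m and turn numbers shares of 90 degrees, none past 1 either way. Its arguments: {"type":"object","properties":{"motion":{"type":"array","items":{"type":"array","items":{"type":"number"}}},"squeeze":{"type":"number"}},"required":["motion"]}

```bash
mkdir -p pics; cat > h.py <<'E'
import numpy as np, cv2
from scipy.optimize import least_squares
from scipy.spatial.transform import Rotation as Ro
from bench import r, eyes, job
def ray(p,xy):
    n=cv2.undistortPoints(np.array([[xy]],float),np.array(p["mtx"]),np.array(p["dist"]))[0,0]
    R=np.array(p["R"]);t=np.array(p["t"]);return -R.T@t,R.T@np.array([n[0],n[1],1])
def at_z(p,xy,z):
    o,d=ray(p,xy);return o+d*(z-o[2])/d[2]
def tri(ps,xys):
    A=np.zeros((3,3));b=np.zeros(3);L=[]
    for p,xy in zip(ps,xys):
        o,d=ray(p,xy);d=d/np.linalg.norm(d);P=np.eye(3)-np.outer(d,d);A+=P;b+=P@o;L.append((P,o))
    x=np.linalg.solve(A,b);return x,max(np.linalg.norm(P@(x-o)) for P,o in L)
def proj(p,X):
    return cv2.projectPoints(np.array(X,float).reshape(-1,3),cv2.Rodrigues(np.array(p["R"]))[0],np.array(p["t"]),np.array(p["mtx"]),np.array(p["dist"]))[0][:,0]
def save(n,im): cv2.imwrite("pics/"+n,cv2.cvtColor(im,cv2.COLOR_RGB2BGR))
E
python3 - <<'E'
from h import *
np.set_printoptions(precision=3,suppress=True)
a=eyes.camera("scene");b=eyes.camera("top")
save("s0.png",a["image"]);save("t0.png",b["image"])
for p,n in((a,"scene"),(b,"top")): print(n,ray(p,[320,200]))
for l in "hub_mid blade_mid drive mixer rack mug_c ramekin_c bottle_c jar_c can_c pudding_c".split():
    for p,n in((a,"s"),(b,"t")):
        print(l,n,[(np.round(k["xy"],1).tolist(),round(k["p"],2)) for k in eyes.landmark_of(p,l)[:4]])
print(r.read_state())
E
```

```text
scene (array([0.937, 0.514, 1.034]), array([-0.398, -0.462, -0.793]))
top (array([ 0.378, -0.079,  1.017]), array([ 0.116, -0.002, -0.993]))
hub_mid s [([313.7, 113.5], 0.97), ([341.8, 161.7], 0.78), ([226.0, 208.9], 0.56)]
hub_mid t [([348.7, 279.9], 0.91), ([441.1, 306.9], 0.81), ([364.6, 124.9], 0.63)]
blade_mid s [([253.8, 195.0], 0.83), ([313.4, 162.5], 0.76), ([320.9, 134.4], 0.59)]
blade_mid t [([404.1, 292.8], 0.96), ([366.7, 164.6], 0.83), ([369.4, 253.6], 0.61)]
drive s [([406.4, 303.2], 0.72), ([211.4, 233.1], 0.25)]
drive t [([165.3, 204.0], 0.5)]
mixer s []
mixer t [([168.1, 208.1], 0.83)]
rack s [([213.0, 233.2], 0.91), ([224.6, 157.2], 0.35)]
rack t [([355.5, 107.6], 0.57)]
mug_c s [([230.7, 139.3], 0.61)]
mug_c t [([280.9, 236.9], 0.62)]
ramekin_c s [([227.9, 140.9], 0.71)]
ramekin_c t [([472.2, 195.8], 0.77)]
bottle_c s [([268.6, 126.6], 0.87)]
bottle_c t [([442.3, 233.6], 0.81)]
jar_c s [([287.2, 224.6], 0.59)]
jar_c t [([309.7, 171.4], 0.81)]
can_c s [([226.6, 157.7], 0.67), ([406.5, 305.0], 0.41)]
can_c t [([433.1, 166.0], 0.6)]
pudding_c s [([304.6, 318.9], 0.73), ([288.3, 225.8], 0.62)]
pudding_c t [([213.9, 124.1], 0.73)]
{'time': 1.2, 'joint_positions': array([ 1.134,  0.332, -0.065,  1.46 ,  0.022,  1.35 , -0.089]), 'joint_vel': array([0.001, 0.002, 0.   , 0.001, 0.   , 0.   , 0.001]), 'joint_torque': array([  0.   , -62.305,   0.025, -39.012,  -0.061,   0.032,   0.   ]), 'ee_pos': array([ 0.251, -0.572,  0.189]), 'eef_rot': array([0.979, 0.205, 0.   , 0.   ]), 'ft_force': array([ 0.496, -0.649, -0.264]), 'torque': array([-0.005, -0.014, -0.032]), 'width': 0.08691864039872764}
```

View pictures.

View pics/t0.png

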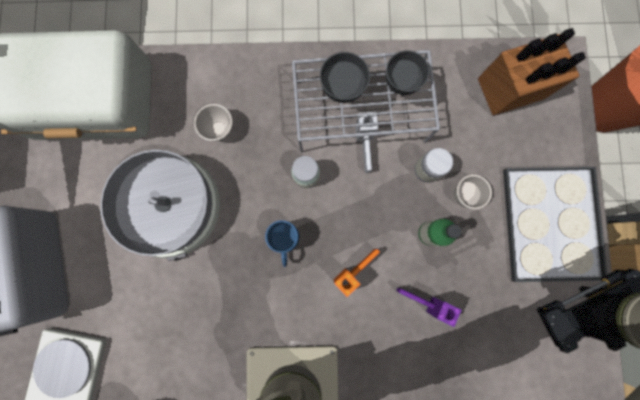

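View pics/s0.png

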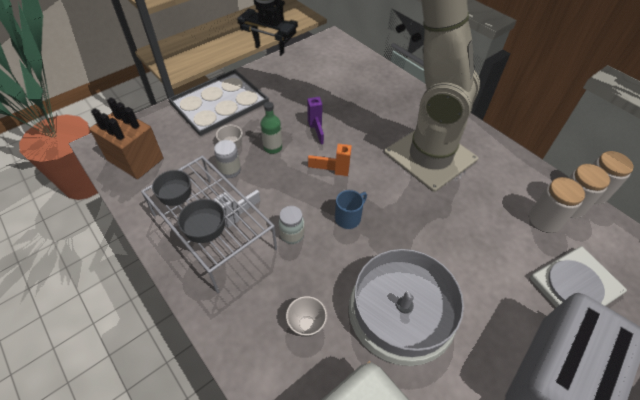

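```bash
python3 - <<'E'
from h import *
np.set_printoptions(precision=3,suppress=True)
a=eyes.camera("scene");b=eyes.camera("top")
np.savez("cal.npz",**{f"{n}_{k}":np.array(p[k]) for n,p in(("s",a),("t",b)) for k in("mtx","dist","R","t","image")})
c=lambda im,x,y,w,h,W,H:cv2.resize(im[y:y+h,x:x+w],(W,H),interpolation=cv2.INTER_CUBIC)
A=c(b["image"],328,100,80,80,400,400);B=c(a["image"],200,165,80,80,400,400)
C=c(b["image"],140,184,40,40,400,400)[0:200*2][100:300];D=c(a["image"],386,278,40,40,400,400)[100:300]
C=c(b["image"],140,194,40,20,400,200);D=c(a["image"],385,283,40,40,400,400)[:200]
save("c0.png",np.vstack([np.hstack([A,B]),np.hstack([C,D])]))
pr=lambda n,x:print(n,x[0],round(x[1],4))
pr("blade",tri([a,b],[[253.8,195],[366.7,164.6]]))
pr("drive",tri([a,b],[[406.4,303.2],[165.3,204]]))
print("hub at z=.05",at_z(b,[364.6,124.9],.05))
for n,x,z in(("mug",[280.9,236.9],.045),("ram",[472.2,195.8],.025),("bottle",[442.3,233.6],.095),("jar",[309.7,171.4],.05),("can",[433.1,166],.055),("pud",[213.9,124.1],.03),("mixer",[168.1,208.1],0),("rack",[355.5,107.6],0),("rack c z.12",[366,97],.12)):print(n,at_z(b,x,z))
print("wires corners",[at_z(b,x,.12)[:2] for x in([293,60],[430,53],[438,135],[300,142])])
print("ee0",r.read_state()["ee_pos"],proj(b,[0,0,0]))
E
```

```text
blade [ 0.584 -0.207  0.04 ] 0.0006
drive [0.485 0.324 0.045] 0.006
hub at z=.05 [ 0.688 -0.203  0.05 ]
mug [0.398 0.02  0.045]
ram [ 0.497 -0.484  0.025]
bottle [ 0.398 -0.377  0.095]
jar [ 0.566 -0.056  0.05 ]
can [ 0.573 -0.376  0.055]
pud [0.705 0.201 0.03 ]
mixer [0.482 0.33  0.   ]
rack [ 0.754 -0.186  0.   ]
rack c z.12 [ 0.737 -0.2    0.12 ]
wires corners [array([ 0.837, -0.021]), array([ 0.848, -0.365]), array([ 0.636, -0.372]), array([ 0.626, -0.035])]
ee0 [ 0.251 -0.572  0.189] [[291.85  393.648]]
```

View pics/c0.png

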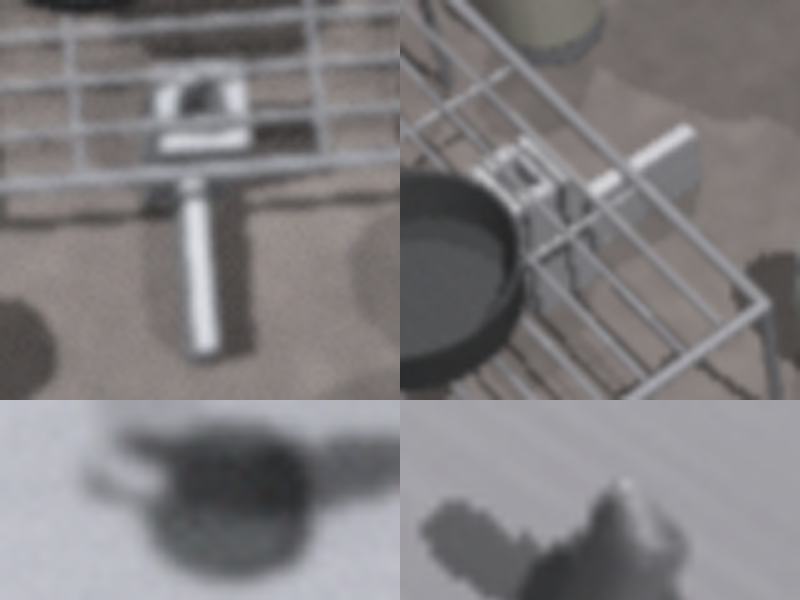

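```bash
python3 - <<'E'
from h import *
np.set_printoptions(precision=3,suppress=True)
P=[];
for n in("scene","top"):
    L=[eyes.camera(n) for _ in range(5)];p=L[0];p["image"]=np.mean([q["image"] for q in L],0);P.append(p)
a,b=P
np.savez("avg.npz",s=a["image"],t=b["image"])
out=[]
for p in P:
    u=proj(p,[.484,.326,.08])[0].round().astype(int);print(u, proj(p,[[.484,.326,.05],[.484,.326,.11]]))
    c=p["image"][u[1]-16:u[1]+16,u[0]-16:u[0]+16]
    c=np.clip((c-c.min())/(np.percentile(c,98)-c.min())*255,0,255).astype(np.uint8)
    out.append(cv2.resize(c,(400,400),interpolation=cv2.INTER_CUBIC)); print(u-16)
save("d0.png",np.hstack(out))
tip=at_z(b,[369.3,170.3],.05);root=at_z(b,[365.6,137],.05);hub=at_z(b,[368.5,121.7],.1)
print(tip,root,hub,np.degrees(np.arctan2(*(tip-root)[1::-1])),np.degrees(np.arctan2(*(tip-hub)[1::-1])),np.hypot(*(tip-hub)[:2]))
print(at_z(a,[200+295/5,165+130/5],.05), at_z(a,[200+190/5/1,165+190/5],.05))
E
```

```text
[407 298] [[404.952 302.691]
 [409.438 292.392]]
[391 282]
[157 204] [[162.091 205.633]
 [151.833 203.13 ]]
[141 188]
[ 0.566 -0.211  0.05 ] [ 0.655 -0.205  0.05 ] [ 0.68  -0.207  0.1  ] -175.79971099258017 -177.7862358343099 0.11413271854636857
[ 0.567 -0.203  0.05 ] [ 0.641 -0.204  0.05 ]
```

View pics/d0.png

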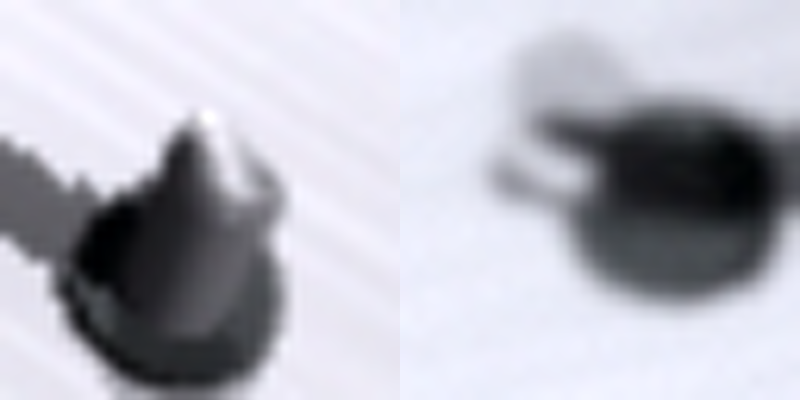

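```bash
cat >> h.py <<'E'
def ortho(p,c,z,half,N=400):
    g=np.linspace(half,-half,N)   # up = +x world, left = +y world
    X,Y=np.meshgrid(g+c[0],g+c[1],indexing="ij")
    uv=proj(p,np.c_[X.ravel(),Y.ravel(),np.full(X.size,z)]).reshape(N,N,2).astype(np.float32)
    return cv2.remap(p["image"].astype(np.float32),uv[...,0],uv[...,1],cv2.INTER_CUBIC)
E
python3 - <<'E'
from h import *
d=np.load("cal.npz");v=np.load("avg.npz");o=[]
for n in "st":
    p={k:d[f"{n}_{k}"] for k in("mtx","dist","R","t")};p["image"]=v[n]
    c=ortho(p,[.484,.326],.11,.03)
    c=np.clip((c-20)/(200)*255,0,255).astype(np.uint8).copy()
    cv2.circle(c,(200,200),60,(255,0,0),1);cv2.circle(c,(200,200),2,(255,0,0),-1)
    o.append(c)
save("d1.png",np.hstack(o))
E
```

```text
(no output)
```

View pics/d1.png

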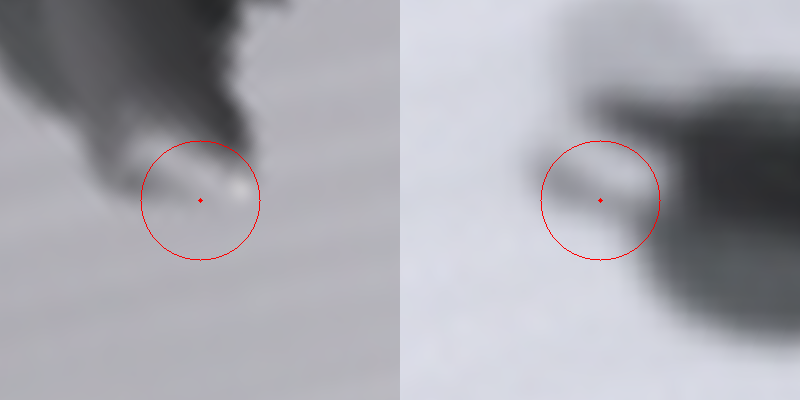

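```bash
cat > fit.py <<'E'
from h import *
d=np.load("cal.npz");v=np.load("avg.npz");V=[]
c0=np.array([.484,.326]);S=8;H=14
for n in "st":
    p={k:d[f"{n}_{k}"] for k in("mtx","dist","R","t")};u=proj(p,[*c0,.085])[0].round().astype(int)-H
    I=v[n].mean(2)[u[1]:u[1]+2*H,u[0]:u[0]+2*H]
    ax=proj(p,[[*c0,z] for z in np.linspace(.055,.112,20)])-u
    yy,xx=np.mgrid[:2*H,:2*H];W=np.min([(xx-q[0])**2+(yy-q[1])**2 for q in ax],0)<7.5**2
    V.append((p,u,I,W,-p["R"].T@p["t"]))
def sect(R,f,th,z,c):
    a0=np.arccos(f/R);al=np.linspace(a0,2*np.pi-a0,25)+th
    return np.c_[c[0]+R*np.cos(al),c[1]+R*np.sin(al),np.full(25,z)]
def cost(th,c,rc=.02,full=False):
    tot=0;al=None
    A,B,C=sect(.012,.005,th,.05,c),sect(.012,.005,th,.102,c),sect(.009,.0035,th,.11,c)
    F=[]
    for lo,hi,k in((A,B,0),(B,C,1)):
        for i in range(24): F.append((np.array([lo[i],lo[i+1],hi[i+1],hi[i]]),k))
        F.append((np.array([lo[24],lo[0],hi[0],hi[24]]),2+k))
    F.append((C,4));out=[]
    for p,u,I,W,o in V:
        def px(X):return np.round((proj(p,X)-u+.5)*S*16).astype(np.int32)
        N=2*H*S;lab=np.zeros((N,N),np.uint8)
        t=np.linspace(0,6.283,40);cv2.fillPoly(lab,[px(np.c_[c[0]+rc*np.cos(t),c[1]+rc*np.sin(t),t*0+.05])],1,shift=4)
        bas=[None,None];nm=[]
        for q,k in F:
            n=np.cross(q[1]-q[0],q[-1]-q[0]);n/=np.linalg.norm(n)
            if k==4:n=np.array([0,0,1.])
            if n@(o-q[0])<=0:continue
            nm.append((k,n));cv2.fillPoly(lab,[px(q)],1+len(nm),shift=4)
        yy,xx=np.mgrid[:N,:N]/N-.5
        tab=np.zeros((2+len(nm),13));tab[0,0]=1;tab[1,1]=1
        for j,(k,n) in enumerate(nm):
            r_=tab[2+j];f=np.arctan2(n[1],n[0])
            if k<2:r_[2+3*k:5+3*k]=[1,np.cos(f),np.sin(f)]
            else:r_[6+k]=1
        M=tab[lab]
        M=np.concatenate([M,M[...,1:2]*xx[...,None],M[...,1:2]*yy[...,None]],2)
        M=M.reshape(2*H,S,2*H,S,-1).mean((1,3));M=cv2.GaussianBlur(M,(0,0),.6)
        X=M[W];X=np.vstack([X,np.eye(X.shape[1])*.1]);y=np.r_[I[W]-120,np.zeros(X.shape[1])]
        w=np.linalg.lstsq(X,y,rcond=None)[0];tot+=np.sum((X@w-y)**2);out.append((M@w+120,I))
    return (tot,out) if full else tot
if __name__=="__main__":
    from scipy.optimize import minimize
    R=[]
    for th in np.radians(np.arange(0,360,15)):
        m=minimize(lambda x:cost(th+x[3]*.1,c0+x[:2]*.002,.02+.002*x[2])+50*x[3]**2,[0,0,0,0],method="Nelder-Mead",options=dict(maxfev=150,initial_simplex=np.array([[0,0,0,0],[1,0,0,0],[0,1,0,0],[0,0,1,0],[0,0,0,1]])*1.5-.4))
        R.append((m.fun,np.degrees(th+m.x[3]*.1),*(c0+m.x[:2]*.002),.02+.002*m.x[2]))
    for q in sorted(R)[:14]:print(np.round(q,4))
E
time python3 fit.py
```

```text
[4.34524925e+04 3.21820400e+02 4.90900000e-01 3.27800000e-01
 2.27000000e-02]
[4.39069165e+04 3.21475100e+02 4.91100000e-01 3.27700000e-01
 2.33000000e-02]
[4.42433992e+04 3.17299000e+02 4.90100000e-01 3.27200000e-01
 2.22000000e-02]
[ 4.49725316e+04 -3.78305000e+01  4.91300000e-01  3.27700000e-01
  2.33000000e-02]
[4.64107919e+04 3.15958400e+02 4.90100000e-01 3.27400000e-01
 2.21000000e-02]
[ 4.7581528e+04 -3.7894700e+01  4.9150000e-01  3.2790000e-01
  2.3200000e-02]
[4.93368045e+04 1.67623100e+02 4.88400000e-01 3.28200000e-01
 2.12000000e-02]
[5.0582401e+04 1.7390740e+02 4.8860000e-01 3.2830000e-01 2.1400000e-02]
[5.1036315e+04 1.7748440e+02 4.8870000e-01 3.2830000e-01 2.1600000e-02]
[5.28468816e+04 1.73075800e+02 4.88600000e-01 3.28000000e-01
 2.13000000e-02]
[5.58346858e+04 1.54146800e+02 4.88100000e-01 3.28000000e-01
 2.10000000e-02]
[6.37197499e+04 7.70901000e+01 4.89300000e-01 3.29600000e-01
 2.27000000e-02]
[6.37816733e+04 8.67592000e+01 4.88700000e-01 3.29900000e-01
 2.32000000e-02]
[6.62040377e+04 6.54924000e+01 4.89300000e-01 3.29200000e-01
 2.23000000e-02]
real	2m37.362s
user	2m35.265s
sys	0m0.545s
```

```bash
python3 - <<'E'
from fit import *
cols=[[],[]]
hyp=[(-38.2,.4909,.3278,.0227),(168,.4884,.3282,.0212)]
for j,h in enumerate(hyp):
    t,o=cost(np.radians(h[0]),np.array(h[1:3]),h[3],True)
    for i,(m,I) in enumerate(o):
        f=lambda x:cv2.cvtColor(cv2.resize(np.clip((x-20)*1.15,0,255).astype(np.uint8),(266,266),interpolation=cv2.INTER_CUBIC),cv2.COLOR_GRAY2RGB)
        w=f(I)
        if j==0: cols[i].append(w.copy())
        cols[i].append(f(m))
save("d2.png",np.vstack([np.hstack(c) for c in cols]))
E
```

```text
(no output)
```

View pics/d2.png

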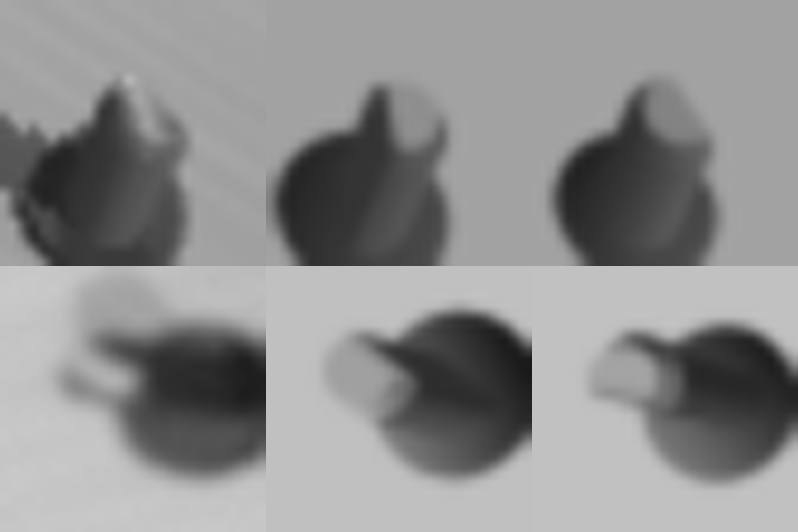

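```bash
cat >> h.py <<'E'
def plan(*T):
    s=r.read_state();p=np.array(s["ee_pos"]);R=Ro.from_quat(s["eef_rot"])
    for x,y,z,yaw in T:
        G=Ro.from_matrix(np.c_[[np.cos(yaw*np.pi/180),np.sin(yaw*np.pi/180),0],[np.sin(yaw*np.pi/180),-np.cos(yaw*np.pi/180),0],[0,0,-1]])
        print(np.round(R.inv().apply(np.array([x,y,z])-p)/.2,4).tolist(),np.round((R.inv()*G).as_rotvec()/(np.pi/2),4).tolist())
    print("ee",p.round(4),"yaw",np.degrees(np.arctan2(*R.apply([1,0,0])[1::-1])).round(2),"down",R.apply([0,0,1]).round(3),"w",round(s["width"],4),"F",np.round(s["ft_force"],1),"t",s["time"])
E
python3 - <<'E'
from h import *
np.set_printoptions(precision=3,suppress=True)
d=np.load("cal.npz");S,T=[{k:d[f"{n}_{k}"] for k in("mtx","dist","R","t")} for n in "st"]
print("orange tip",at_z(T,[380,249],.05),"hub",at_z(T,[347,282],.1),"purple tip",at_z(T,[399,290],.05))
print("jar",tri([S,T],[[288,225],[307,171]]),"can",tri([S,T],[[226.6,157.7],[435,165]]),"mug handle",at_z(T,[284,263],.045))
plan((.34,-.47,.28,10),(.45,-.34,.28,2.5),(.576,-.207,.22,2.5))
E
```

```text
orange tip [ 0.363 -0.231  0.05 ] hub [ 0.287 -0.142  0.1  ] purple tip [ 0.26  -0.275  0.05 ]
jar (array([ 0.569, -0.05 ,  0.044]), np.float64(0.0013115757392017499)) can (array([ 0.574, -0.379,  0.057]), np.float64(0.0016272009881676162)) mug handle [0.332 0.013 0.045]
[0.6115, -0.2898, -0.4571] [0.0001, -0.0, 0.1523]
[1.3765, -0.6638, -0.4571] [0.0001, -0.0, 0.2357]
[2.2207, -1.0194, -0.1572] [0.0001, -0.0, 0.2357]
ee [ 0.251 -0.572  0.189] yaw 23.71 down [ 0. -0. -1.] w 0.0869 F [-0.3  0.1 -0.3] t 1.8
```

Call:
{"method": "play_rows", "body": {"motion": [[0.1,-0.05,-0.3,0,0,0.06,100],[0.3,-0.15,-0.46,0,0,0.12,100],[0.6,-0.29,-0.46,0,0,0.18,100],[0.9,-0.43,-0.46,0,0,0.2357,100],[1,-0.48,-0.46,0,0,0.2357,100]], "squeeze": 40}}

```text
time: 2.42
ee_pos: [0.3986, -0.4005, 0.2809]
eef_rot: [1.0, 0.023, 0.001, -0.0]
ft_force: [1.6, -0.8, 0.1]
width: 0.0873
```

```bash
python3 -c "
from h import *
plan((.576,-.207,.2,2.5),(.576,-.207,.08,2.5))"
```

```text
[0.931, -0.925, 0.406] [-0.0002, -0.0007, 0.0021]
[0.9303, -0.9248, 1.006] [-0.0002, -0.0007, 0.0021]
ee [ 0.3986 -0.4005  0.2809] yaw 2.69 down [ 0.001  0.    -1.   ] w 0.0873 F [ 1.6 -0.8  0.1] t 2.425
```

Call:
{"method": "play_rows", "body": {"motion": [[0.2,-0.2,0,0,0,0,100],[0.42,-0.42,0,0,0,0,100],[0.64,-0.64,0,0,0,0,100],[0.85,-0.85,0.2,0,0,0,100],[0.931,-0.925,0.406,0,0,0,100]]}}

```text
time: 3.05
ee_pos: [0.5762, -0.208, 0.1995]
eef_rot: [1.0, 0.023, 0.002, 0.0]
ft_force: [-0.6, -0.1, 0.0]
width: 0.087
```

```bash
python3 - <<'E'
from h import *
a=eyes.camera("scene");b=eyes.camera("top")
c=lambda p,x,y:cv2.resize(p["image"][y:y+100,x:x+100],(400,400),interpolation=cv2.INTER_CUBIC)
save("g1.png",np.hstack([c(b,318,90),c(a,200,140)]))
plan((.576,-.207,.08,2.5),(.576,-.207,.012,2.5))
E
```

```text
[0.0176, 0.0079, 0.5687] [-0.003, 0.0044, 0.0037]
[0.0199, 0.0095, 0.9086] [-0.003, 0.0044, 0.0037]
ee [ 0.5732 -0.2061  0.1938] yaw 2.84 down [-0.007  0.004 -1.   ] w 0.087 F [-0.3  0.7 -0.3] t 3.15
```

View pics/g1.png

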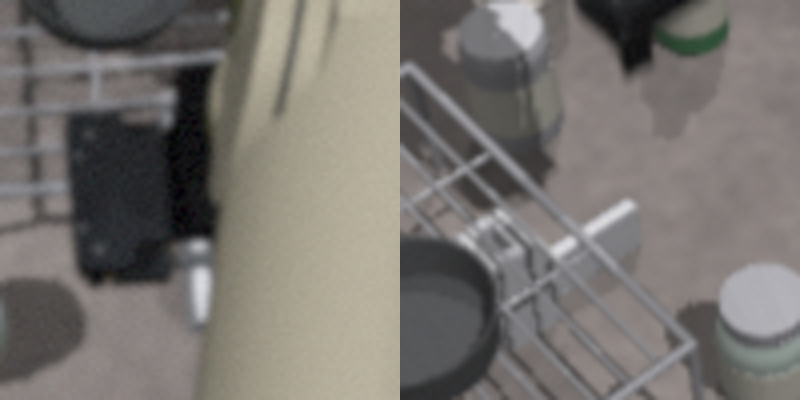

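Call:
{"method": "play_rows", "body": {"motion": [[0,0,0.2,0,0,0,100],[0,0,0.4,0,0,0,100],[0,0,0.55,0,0,0,100],[0,0,0.6,0,0,0,100],[0,0,0.6,0,0,0,100]]}}

```text
time: 3.78
ee_pos: [0.5739, -0.2117, 0.0801]
eef_rot: [1.0, 0.021, 0.0, 0.0]
ft_force: [0.4, -0.3, 0.8]
width: 0.0872
```

```bash
python3 - <<'E'
from h import *
plan((.576,-.207,.08,2.5),(.576,-.207,.012,2.5))
E
```

```text
[0.0114, -0.023, 0.0007] [0.0003, -0.0002, -0.0005]
[0.0113, -0.0232, 0.3407] [0.0003, -0.0002, -0.0005]
ee [ 0.5739 -0.2117  0.0801] yaw 2.45 down [ 0. -0. -1.] w 0.0872 F [ 0.4 -0.3  0.8] t 3.775
```

Call:
{"method": "play_rows", "body": {"motion": [[0.01,-0.023,0.12,0,0,0,100],[0.01,-0.023,0.24,0,0,0,100],[0.01,-0.023,0.31,0,0,0,100],[0.01,-0.023,0.335,0,0,0,100],[0.01,-0.023,0.335,0,0,0,50]]}}

```text
time: 4.4
ee_pos: [0.5761, -0.2066, 0.0131]
eef_rot: [1.0, 0.022, 0.0, 0.0]
ft_force: [0.4, -1.1, 0.7]
width: 0.0827
```

Call:
{"method": "play_rows", "body": {"motion": [[0,0,0,0,0,0,20],[0,0,0,0,0,0,0],[0,0,0,0,0,0,0],[0,0,0,0,0,0,0],[0,0,0,0,0,0,0]]}}

```text
time: 5.03
ee_pos: [0.5756, -0.2063, 0.0124]
eef_rot: [1.0, 0.022, -0.0, 0.0]
ft_force: [-0.1, -0.6, -0.0]
width: 0.0352
```

```bash
python3 - <<'E'
from h import *
plan((.576,-.207,.016,2.5),(.436,-.207,.016,2.5))
E
```

```text
[0.0018, 0.0034, -0.0182] [0.0, 0.0, -0.0]
[-0.6975, -0.027, -0.0182] [0.0, 0.0, -0.0]
ee [ 0.5756 -0.2063  0.0124] yaw 2.5 down [-0. -0. -1.] w 0.0352 F [-0.1 -0.6 -0. ] t 5.025
```

Still closing; let it finish.

Call:
{"method": "play_rows", "body": {"motion": [[0,0,0,0,0,0,0],[0,0,0,0,0,0,0],[0,0,0,0,0,0,0],[0,0,0,0,0,0,0],[0,0,0,0,0,0,0]], "squeeze": 50}}

```text
time: 5.65
ee_pos: [0.5756, -0.2066, 0.0123]
eef_rot: [1.0, 0.022, -0.0, 0.0]
ft_force: [0.5, -1.8, 0.7]
width: 0.0105
```

Call:
{"method": "play_rows", "body": {"motion": [[0,0,-0.015,0,0,0,0],[-0.05,0,-0.02,0,0,0,0],[-0.12,0,-0.02,0,0,0,0],[-0.2,0,-0.02,0,0,0,0],[-0.28,0,-0.02,0,0,0,0]]}}

```text
time: 6.28
ee_pos: [0.518, -0.2088, 0.0162]
eef_rot: [1.0, 0.022, -0.0, 0.0]
ft_force: [0.7, -0.3, -2.4]
width: 0.0105
```

Call:
{"method": "play_rows", "body": {"motion": [[-0.08,0,0,0,0,0,0],[-0.18,0,0,0,0,0,0],[-0.28,0,0,0,0,0,0],[-0.36,0,0,0,0,0,0],[-0.4,0,0,0,0,0,0]]}}

```text
time: 6.9
ee_pos: [0.4385, -0.2124, 0.0164]
eef_rot: [1.0, 0.021, -0.0, 0.0]
ft_force: [1.6, 0.3, -3.4]
width: 0.0106
```

```bash
python3 - <<'E'
from h import *
a=eyes.camera("scene")
for l in("hub_mid","blade_mid"):print(l,[(k["xy"],k["p"]) for k in eyes.landmark_of(a,l)])
c=a["image"][110:260,200:400];save("g2.png",cv2.resize(c,(800,600),interpolation=cv2.INTER_CUBIC))
plan((.436,-.207,.0125,2.5))
E
```

```text
hub_mid [([341.6, 159.3], 0.92), ([265.2, 184.0], 0.81), ([314.1, 112.8], 0.72), ([401.2, 313.1], 0.3)]
blade_mid [([313.2, 160.5], 0.94), ([322.2, 136.4], 0.87), ([287.9, 176.0], 0.7)]
[-0.0148, -0.0276, 0.0194] [0.0001, 0.0004, -0.0003]
ee [ 0.4392 -0.2124  0.0164] yaw 2.48 down [-0.001 -0.    -1.   ] w 0.0106 F [-1.7 -0.2 -1.5] t 7.05
```

View pics/g2.png

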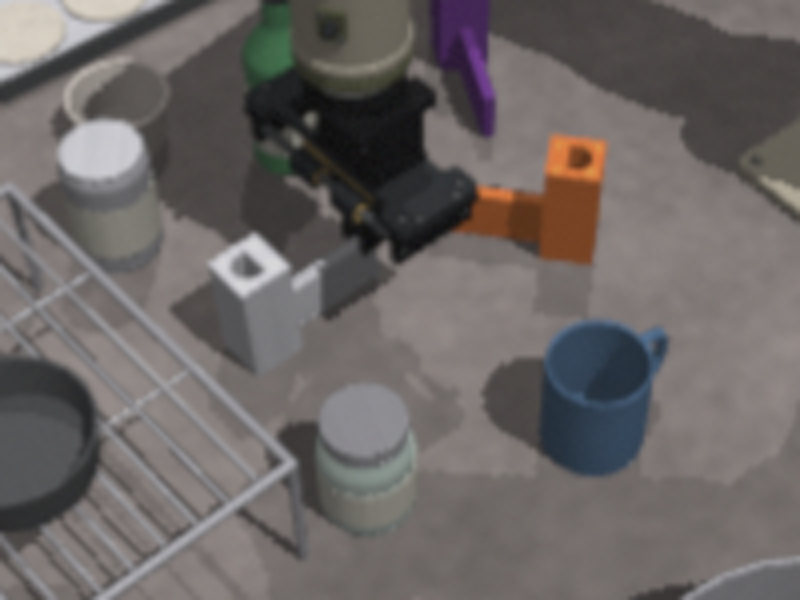

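Call:
{"method": "play_rows", "body": {"motion": [[0,0,0.01,0,0,0,0],[0,0,0.02,0,0,0,0],[0,0,0.02,0,0,0,0],[0,0,0.02,0,0,0,30],[0,0,0.02,0,0,0,50]]}}

```text
time: 7.68
ee_pos: [0.4404, -0.2122, 0.0125]
eef_rot: [1.0, 0.022, 0.001, 0.0]
ft_force: [0.5, -0.2, -0.4]
width: 0.0233
```

Call:
{"method": "play_rows", "body": {"motion": [[0,0,0,0,0,0,60],[0,0,0,0,0,0,60],[0,0,-0.1,0,0,0,60],[0,0,-0.3,0,0,0,80],[0,0,-0.55,0,0,0,100]]}}

```text
time: 8.3
ee_pos: [0.4391, -0.2119, 0.123]
eef_rot: [1.0, 0.022, -0.001, -0.0]
ft_force: [0.5, -1.1, -0.6]
width: 0.0648
```

Call:
{"method": "play_rows", "body": {"motion": [[-0.05,0.2,-0.1,0,0,0,100],[-0.1,0.4,-0.2,0,0,0,100],[-0.15,0.6,-0.2,0,0,0,100],[-0.2,0.8,-0.2,0,0,0,100],[-0.2,0.8,-0.2,0,0,0,100]]}}

```text
time: 8.93
ee_pos: [0.4049, -0.377, 0.162]
eef_rot: [1.0, 0.019, -0.0, 0.0]
ft_force: [0.1, 1.1, -0.3]
width: 0.0872
```

```bash
python3 - <<'E'
from h import *
np.set_printoptions(precision=3,suppress=True)
P=[]
for n in("scene","top"):
    L=[eyes.camera(n) for _ in range(3)];p=L[-1]
    for l in("hub_mid","blade_mid"):print(n,l,[(np.round(k["xy"],1),round(k["p"],2)) for k in eyes.landmark_of(p,l)])
    p["image"]=np.mean([q["image"] for q in L],0);P.append(p)
np.savez("avg2.npz",s=P[0]["image"],t=P[1]["image"])
o=[]
for p,z in((P[0],.1),(P[1],.1)):
    c=np.clip(ortho(p,[.5,-.21],z,.1),0,255).astype(np.uint8).copy();o.append(c)
save("o2.png",np.hstack(o))
plan((.543,-.209,.2,2.5))
E
```

```text
scene hub_mid [(array([344.3, 156.9]), 0.79), (array([316.2, 112.6]), 0.64), (array([262.3, 187.9]), 0.58)]
scene blade_mid [(array([288.8, 175.2]), 0.88), (array([322.4, 137.6]), 0.84), (array([314.3, 162.4]), 0.69)]
top hub_mid [(array([438.3, 307.2]), 0.95), (array([347.4, 279. ]), 0.7), (array([366.4, 179.3]), 0.64)]
top blade_mid [(array([368. , 253.8]), 0.94), (array([371.8, 213.2]), 0.85)]
[0.7159, -0.7915, -0.1876] [0.0001, -0.0001, 0.0004]
ee [ 0.407 -0.373  0.163] yaw 2.54 down [ 0. -0. -1.] w 0.0871 F [ 0.5 -0.2  0.3] t 9.425
```

View pics/o2.png

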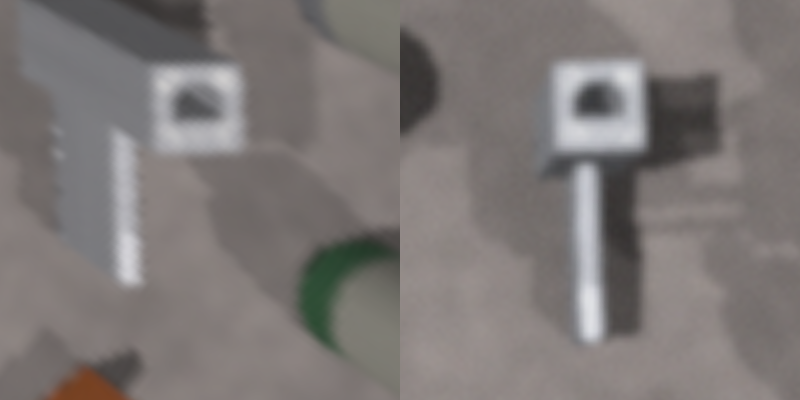

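```bash
python3 - <<'E'
from h import *
d=np.load("cal.npz")["s_image"];v=np.load("avg2.npz")["s"].astype(np.uint8)
c=lambda i:cv2.resize(i[70:190,220:340],(400,400),interpolation=cv2.INTER_CUBIC)
save("b2.png",np.hstack([c(d),c(v)]))
c=np.load("cal.npz");S,T=[{k:c[f"{n}_{k}"] for k in("mtx","dist","R","t")} for n in "st"]
print(tri([S,T],[[268.6,126.6],[442.3,233.6]]),proj(S,[[.398,-.377,0],[.398,-.377,.19]]))
E
```

```text
(array([ 0.3994758 , -0.38038596,  0.0891755 ]), np.float64(0.0025764110382859567)) [[272.26835972 146.17376855]
 [267.85112819 103.15209938]]
```

View pics/b2.png

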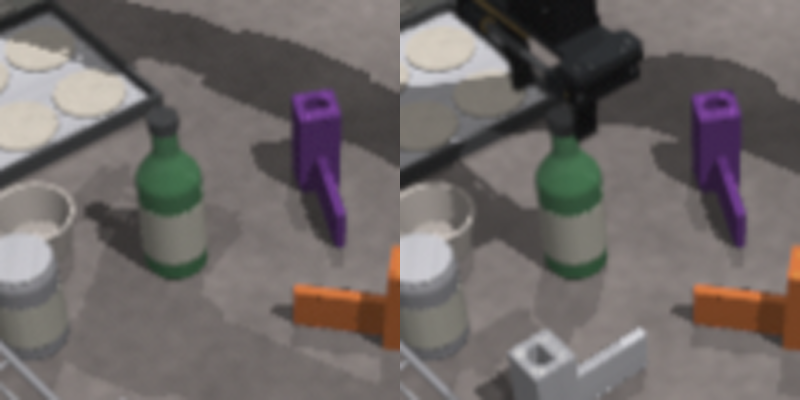

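Call:
{"method": "play_rows", "body": {"motion": [[0,0,-0.15,0,0,0,100],[0,0,-0.3,0,0,0,100],[0.2,-0.2,-0.3,0,0,0,100],[0.4,-0.43,-0.3,0,0,0,100],[0.6,-0.65,-0.3,0,0,0,100]]}}

```text
time: 10.05
ee_pos: [0.522, -0.2371, 0.2227]
eef_rot: [1.0, 0.022, 0.0, 0.0]
ft_force: [1.5, -0.4, 1.0]
width: 0.0873
```

```bash
python3 -c "
from h import *
plan((.5465,-.2095,.2,2.4),(.5465,-.2095,.06,2.4))"
```

```text
[0.1283, -0.1327, 0.1134] [0.0003, -0.0004, 0.0009]
[0.1278, -0.133, 0.8134] [0.0003, -0.0004, 0.0009]
ee [ 0.522  -0.2371  0.2227] yaw 2.48 down [ 0.001 -0.    -1.   ] w 0.0873 F [ 1.5 -0.4  1. ] t 10.05
```

Call:
{"method": "play_rows", "body": {"motion": [[0.06,-0.06,0.0,0,0,0,100],[0.128,-0.133,0.1,0,0,0,100],[0.128,-0.133,0.25,0,0,0,100],[0.128,-0.133,0.42,0,0,0,100],[0.128,-0.133,0.42,0,0,0,100]]}}

```text
time: 10.68
ee_pos: [0.5434, -0.2113, 0.1361]
eef_rot: [1.0, 0.021, -0.002, -0.001]
ft_force: [-0.9, -0.9, -0.1]
width: 0.0871
```

```bash
python3 -c "
from h import *
plan((.5465,-.2095,.06,2.4))"
```

```text
[0.0178, -0.0076, 0.3803] [-0.0009, 0.0029, 0.0006]
ee [ 0.5434 -0.2113  0.1361] yaw 2.45 down [-0.005  0.001 -1.   ] w 0.0871 F [-0.9 -0.9 -0.1] t 10.675
```

Call:
{"method": "play_rows", "body": {"motion": [[0.01,-0.006,0.12,0,0,0,100],[0.01,-0.006,0.25,0,0,0,100],[0.01,-0.006,0.35,0,0,0,100],[0.01,-0.006,0.39,0,0,0,100],[0.01,-0.006,0.39,0,0,0,60]]}}

```text
time: 11.3
ee_pos: [0.5477, -0.2101, 0.0613]
eef_rot: [1.0, 0.022, 0.0, 0.0]
ft_force: [0.0, -0.1, 1.0]
width: 0.0828
```

Call:
{"method": "play_rows", "body": {"motion": [[0,0,0,0,0,0,20],[0,0,0,0,0,0,0],[0,0,0,0,0,0,0],[0,0,0,0,0,0,0],[0,0,0,0,0,0,0]], "squeeze": 40}}

```text
time: 11.92
ee_pos: [0.5474, -0.2096, 0.0605]
eef_rot: [1.0, 0.022, 0.0, -0.0]
ft_force: [-0.0, 0.6, 1.2]
width: 0.0432
```

```bash
python3 -c "
from h import *
plan((.5465,-.2095,.06,2.4))"
```

```text
[-0.0046, -0.0009, 0.0026] [-0.0, -0.0001, 0.0011]
ee [ 0.5474 -0.2096  0.0605] yaw 2.5 down [ 0.  0. -1.] w 0.0432 F [-0.   0.6  1.2] t 11.925
```

Call:
{"method": "play_rows", "body": {"motion": [[0,0,-0.1,0,0,0,0],[0,0,-0.3,0,0,0,0],[0,0,-0.5,0,0,0,0],[0,0,-0.7,0,0,0,0],[0,0,-0.8,0,0,0,0]]}}

```text
time: 12.55
ee_pos: [0.5477, -0.2099, 0.2222]
eef_rot: [1.0, 0.022, 0.001, 0.0]
ft_force: [0.4, -0.9, -4.7]
width: 0.0432
```

```bash
cat > fit2.py <<'E'
import fit; from fit import *
for i,(p,u,I,W,o) in enumerate(V):
    ax=proj(p,[[.4885,.328,z] for z in np.linspace(.085,.11,12)])-u
    yy,xx=np.mgrid[:2*H,:2*H];V[i]=(p,u,I,np.min([(xx-q[0])**2+(yy-q[1])**2 for q in ax],0)<6.5**2,o)
from scipy.optimize import minimize
c1=np.array([.4885,.328]);R=[]
for th in np.radians(np.arange(0,360,20)):
    m=minimize(lambda x:cost(th+x[2]*.15,c1+x[:2]*.002,.0212)+300*(x[0]**2+x[1]**2),[0,0,0],method="Nelder-Mead",options=dict(maxfev=70,initial_simplex=np.array([[0,0,0],[1,0,0],[0,1,0],[0,0,1]])*1.2-.3))
    R.append((m.fun/1000,np.degrees(th+m.x[2]*.15)%360,*(1000*(c1+m.x[:2]*.002))))
for q in sorted(R)[:10]:print(np.round(q,1))
E
python3 fit2.py; python3 -c "
from h import *
plan((.545,0,.235,2.4))"
```

```text
[ 34.  321.3 491.2 327.8]
[ 34.2 321.5 491.2 327.8]
[ 34.2 321.5 491.3 327.8]
[ 34.2 319.8 491.1 327.6]
[ 34.9 170.6 488.8 328.8]
[ 35.4 172.3 488.7 328.9]
[ 35.5 168.1 488.5 328.7]
[ 36.  173.3 488.9 328.6]
[ 37.7 160.  488.3 328.9]
[ 47.6  80.6 489.5 329.6]
[0.0322, -1.049, -0.0649] [0.0005, -0.001, 0.0011]
ee [ 0.5477 -0.2099  0.2222] yaw 2.49 down [ 0.002 -0.001 -1.   ] w 0.0432 F [ 0.4 -0.9 -4.7] t 12.55
```

Call:
{"method": "play_rows", "body": {"motion": [[0,-0.2,-0.06,0,0,0,0],[0,-0.45,-0.06,0,0,0.02,0],[0,-0.7,-0.06,0,0,0.06,0],[0,-0.9,-0.06,0,0,0.1,0],[0,-1,-0.06,0,0,0.116,0]]}}

```text
time: 13.18
ee_pos: [0.5379, -0.0071, 0.2319]
eef_rot: [0.998, -0.068, -0.0, -0.0]
ft_force: [0.2, -0.2, -3.0]
width: 0.0434
```

```bash
python3 -c "
from h import *
plan((.489,.15,.225,-8),(.49,.329,.2,-8))"
```

```text
[-0.3496, -0.7449, 0.035] [-0.0002, 0.0006, 0.0018]
[-0.4666, -1.6322, 0.1603] [-0.0002, 0.0006, 0.0018]
ee [ 0.5379 -0.0071  0.2319] yaw -7.84 down [-0.001  0.    -1.   ] w 0.0434 F [ 0.2 -0.2 -3. ] t 13.175
```

Call:
{"method": "play_rows", "body": {"motion": [[-0.08,-0.2,0,0,0,0,0],[-0.18,-0.45,0,0,0,0,0],[-0.28,-0.7,0,0,0,0,0],[-0.32,-0.9,0,0,0,0,0],[-0.35,-1,0,0,0,0,0]]}}

```text
time: 13.8
ee_pos: [0.4958, 0.2003, 0.2318]
eef_rot: [0.998, -0.068, -0.0, -0.0]
ft_force: [0.0, -0.6, -4.3]
width: 0.0432
```

```bash
python3 -c "
from h import *
plan((.49,.329,.19,-8))"
```

```text
[-0.1155, -0.6338, 0.2092] [-0.0, 0.0006, 0.0026]
ee [0.4958 0.2003 0.2318] yaw -7.77 down [-0.001  0.    -1.   ] w 0.0432 F [ 0.  -0.6 -4.3] t 13.8
```

Call:
{"method": "play_rows", "body": {"motion": [[-0.03,-0.2,0,0,0,0,0],[-0.08,-0.42,0,0,0,0,0],[-0.1155,-0.58,0,0,0,0,0],[-0.1155,-0.634,0.1,0,0,0.002,0],[-0.1155,-0.634,0.15,0,0,0.002,0]]}}

```text
time: 14.42
ee_pos: [0.491, 0.3259, 0.1999]
eef_rot: [0.998, -0.071, -0.001, 0.001]
ft_force: [0.3, -0.6, -3.6]
width: 0.0433
```

Call:
{"method": "play_rows", "body": {"motion": [[0,0,0.04,0,0,0,0],[0,0,0.04,0,0,0,0],[0,0,0.04,0,0,0,0]]}}

```text
time: 14.8
ee_pos: [0.4921, 0.326, 0.1949]
eef_rot: [0.997, -0.071, 0.0, -0.0]
ft_force: [0.2, 0.2, -3.4]
width: 0.043
```

```bash
python3 - <<'E'
from h import *
P=[]
for n in("scene","top"):
    p=eyes.camera(n);P.append(p)
a,b=P
for l in("hub_mid","blade_mid","drive"):print([(n,np.round(k["xy"],1).tolist(),round(k["p"],2)) for n,p in(("s",a),("t",b)) for k in eyes.landmark_of(p,l)[:5]])
c=lambda p,x,y:cv2.resize(p["image"][y:y+80,x:x+80],(400,400),interpolation=cv2.INTER_CUBIC)
save("m1.png",np.hstack([c(a,365,245),c(b,115,165)]))
s=r.read_state();print(s["torque"])
plan((.4887,.3287,.16,-8))
print(proj(a,[s["ee_pos"]]),proj(b,[s["ee_pos"]]))
E
```

```text
[('s', [414.4, 278.2], 0.91), ('s', [314.7, 113.6], 0.67), ('s', [341.6, 159.0], 0.61), ('t', [347.1, 280.9], 0.89), ('t', [441.2, 307.8], 0.6)]
[('s', [315.5, 162.7], 0.84), ('t', [401.7, 292.2], 0.95), ('t', [367.9, 254.3], 0.7), ('t', [137.4, 237.7], 0.69)]
[('s', [407.4, 305.3], 0.58), ('t', [164.7, 203.7], 0.43)]
[ 0.07263491 -0.06641363  0.02871686]
[-0.016, -0.0083, 0.1723] [-0.0, -0.0001, -0.0014]
ee [0.4916 0.3266 0.1945] yaw -8.12 down [ 0. -0. -1.] w 0.0434 F [ 0.4  0.2 -4.6] t 15.2
[[414.40262002 278.22628752]] [[134.77534438 195.57229769]]
```

View pics/m1.png

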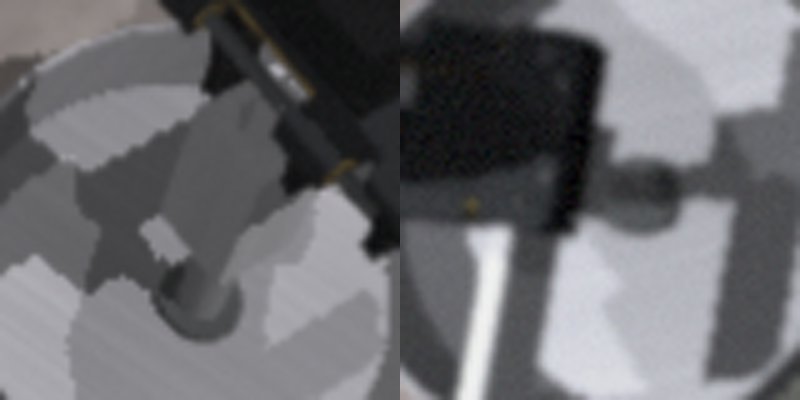

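Call:
{"method": "play_rows", "body": {"motion": [[-0.011,-0.008,0.03,0,0,0,0],[-0.011,-0.008,0.06,0,0,0,0],[-0.011,-0.008,0.09,0,0,0,0],[-0.011,-0.008,0.11,0,0,0,0],[-0.011,-0.008,0.12,0,0,0,0]]}}

```text
time: 15.82
ee_pos: [0.4896, 0.3284, 0.17]
eef_rot: [0.997, -0.071, -0.0, 0.0]
ft_force: [-0.5, 0.8, -4.7]
width: 0.0432
```

```bash
python3 - <<'E'
from h import *
plan((.4892,.3285,.16,-8));print(r.read_state()["torque"])
E
```

```text
[-0.002, -0.0003, 0.0498] [0.0002, 0.0001, -0.0015]
ee [0.4896 0.3284 0.17  ] yaw -8.13 down [-0. -0. -1.] w 0.0432 F [-0.5  0.8 -4.7] t 15.825
[-0.01072608 -0.01478678  0.05281547]
```

Baseline force z about −4 N (paddle weight). Continue 2 mm at a time.

Call:
{"method": "play_rows", "body": {"motion": [[0,0,0.01,0,0,0,0],[0,0,0.02,0,0,0,0],[0,0,0.03,0,0,0,0],[0,0,0.03,0,0,0,0]]}}

```text
time: 16.32
ee_pos: [0.4896, 0.3284, 0.1642]
eef_rot: [0.997, -0.071, -0.0, 0.0]
ft_force: [0.8, 0.9, -3.8]
width: 0.0432
```

```bash
python3 - <<'E'
from h import *
plan((.4892,.3285,.16,-8));print(r.read_state()["torque"])
E
```

```text
[-0.0019, -0.0003, 0.0208] [0.0001, 0.0001, -0.0014]
ee [0.4896 0.3284 0.1642] yaw -8.13 down [-0. -0. -1.] w 0.0432 F [ 0.8  0.9 -3.8] t 16.325
[0.03509433 0.01106216 0.00151764]
```

Call:
{"method": "play_rows", "body": {"motion": [[0,0,0.01,0,0,0,0],[0,0,0.02,0,0,0,0],[0,0,0.02,0,0,0,0]]}}

```text
time: 16.7
ee_pos: [0.4895, 0.3283, 0.16]
eef_rot: [0.997, -0.071, -0.0, 0.0]
ft_force: [-0.5, -1.7, -4.7]
width: 0.0432
```

```bash
python3 - <<'E'
from h import *
plan((.4892,.3285,.15,-8));print(r.read_state()["torque"])
E
```

```text
[-0.0016, -0.0009, 0.0501] [0.0003, 0.0002, -0.0014]
ee [0.4895 0.3283 0.16  ] yaw -8.13 down [-0. -0. -1.] w 0.0432 F [-0.5 -1.7 -4.7] t 16.7
[-0.1247973   0.06349275 -0.05313112]
```

Call:
{"method": "play_rows", "body": {"motion": [[0,0,0.01,0,0,0,0],[0,0,0.02,0,0,0,0],[0,0,0.03,0,0,0,0],[0,0,0.03,0,0,0,0]]}}

```text
time: 17.2
ee_pos: [0.4895, 0.3283, 0.154]
eef_rot: [0.997, -0.071, -0.0, 0.0]
ft_force: [-0.2, -1.0, -5.7]
width: 0.0434
```

```bash
python3 - <<'E'
from h import *
plan((.4892,.3285,.15,-8));print(r.read_state()["torque"])
E
```

```text
[-0.0015, -0.0007, 0.02] [0.0003, 0.0002, -0.0014]
ee [0.4895 0.3283 0.154 ] yaw -8.13 down [-0. -0. -1.] w 0.0434 F [-0.2 -1.  -5.7] t 17.2
[-0.301935    0.1576605  -0.00517318]
```

Call:
{"method": "play_rows", "body": {"motion": [[0,0.001,0.015,0,0,0,0],[0,0.002,0.03,0,0,0,0],[0,0.002,0.045,0,0,0,0],[0,0.002,0.05,0,0,0,0],[0,0.002,0.05,0,0,0,0]]}}

```text
time: 17.82
ee_pos: [0.4895, 0.3282, 0.1442]
eef_rot: [0.997, -0.071, -0.0, 0.0]
ft_force: [-0.1, 0.9, -3.7]
width: 0.0432
```

```bash
python3 - <<'E'
from h import *
plan((.4892,.3285,.15,-8));print(r.read_state()["torque"])
E
```

```text
[-0.0015, -0.0015, -0.0292] [0.0, 0.0002, -0.0013]
ee [0.4895 0.3282 0.1442] yaw -8.12 down [-0. -0. -1.] w 0.0432 F [-0.1  0.9 -3.7] t 17.825
[-0.0296275   0.05482465 -0.03599801]
```

Call:
{"method": "play_rows", "body": {"motion": [[0,0,0.025,0,0,0,0],[0,0,0.05,0,0,0,0],[0,0,0.075,0,0,0,0],[0,0,0.09,0,0,0,0],[0,0,0.09,0,0,0,0]]}}

```text
time: 18.45
ee_pos: [0.4894, 0.328, 0.126]
eef_rot: [0.997, -0.071, -0.0, 0.0]
ft_force: [-0.8, -0.1, -4.0]
width: 0.0434
```

```bash
python3 - <<'E'
from h import *
plan((.4892,.3285,.1105,-8));print(r.read_state()["torque"])
E
```

```text
[-0.0014, -0.0023, 0.0774] [0.0002, 0.0002, -0.0013]
ee [0.4894 0.328  0.126 ] yaw -8.12 down [-0. -0. -1.] w 0.0434 F [-0.8 -0.1 -4. ] t 18.45
[0.02212016 0.09319418 0.00226311]
```

Call:
{"method": "play_rows", "body": {"motion": [[0,0,0.02,0,0,0,0],[0,0,0.04,0,0,0,0],[0,0,0.055,0,0,0,0],[0,0,0.065,0,0,0,0],[0,0,0.068,0,0,0,0]]}}

```text
time: 19.08
ee_pos: [0.4895, 0.3281, 0.1126]
eef_rot: [0.997, -0.071, -0.0, 0.0]
ft_force: [-0.9, -0.9, -4.2]
width: 0.0431
```

Call:
{"method": "play_rows", "body": {"motion": [[0,0,0.004,0,0,0,0],[0,0,0.008,0,0,0,0],[0,0,0.008,0,0,0,0]]}}

```text
time: 19.45
ee_pos: [0.4895, 0.3281, 0.1111]
eef_rot: [0.997, -0.071, -0.0, 0.0]
ft_force: [-0.9, -0.5, -3.4]
width: 0.0431
```

Call:
{"method": "play_rows", "body": {"motion": [[0,0,0.003,0,0,0,0],[0,0,0.005,0,0,0,0],[0,0,0.005,0,0,0,0]]}}

```text
time: 19.82
ee_pos: [0.4898, 0.3281, 0.1105]
eef_rot: [0.997, -0.071, 0.0, -0.0]
ft_force: [-0.8, 0.3, 0.4]
width: 0.0433
```

Call:
{"method": "play_rows", "body": {"motion": [[0,0,0.0025,0,0,0,0],[0,0,0.0025,0,0,0,0]]}}

```text
time: 20.08
ee_pos: [0.49, 0.3283, 0.1104]
eef_rot: [0.997, -0.071, 0.001, -0.0]
ft_force: [-0.5, -1.7, 5.2]
width: 0.0431
```

Call:
{"method": "play_rows", "body": {"motion": [[0,0,0,0,0,0,0],[0,0,-0.001,0,0,0,55],[0,0,-0.001,0,0,0,70],[0,0,-0.001,0,0,0,85],[0,0,-0.001,0,0,0,85]]}}

```text
time: 20.7
ee_pos: [0.4895, 0.3281, 0.1097]
eef_rot: [0.997, -0.071, -0.0, 0.0]
ft_force: [0.1, 0.1, 0.1]
width: 0.0695
```

Call:
{"method": "play_rows", "body": {"motion": [[0,0,-0.1,0,0,0,85],[0,0,-0.3,0,0,0,85],[0,0,-0.5,0,0,0,85],[0,0,-0.7,0,0,0,85],[0,0,-0.8,0,0,0,85]]}}

```text
time: 21.32
ee_pos: [0.4899, 0.3288, 0.2739]
eef_rot: [0.997, -0.071, 0.002, -0.001]
ft_force: [-0.6, 0.3, -0.1]
width: 0.0737
```

Call:
{"method": "play_rows", "body": {"motion": [[0,0.2,0,0,0,0,85],[0,0.45,0,0,0,0,85],[0,0.7,0,0,0,0,85],[0,0.9,0,0,0,0,85],[0,0.95,0,0,0,0,85]]}}

```text
time: 21.95
ee_pos: [0.4629, 0.1376, 0.2715]
eef_rot: [0.997, -0.073, 0.001, 0.0]
ft_force: [0.7, 0.8, 0.1]
width: 0.0743
```

```bash
python3 - <<'E'
from h import *
a=eyes.camera("scene");b=eyes.camera("top")
A=a["image"][90:390,170:490];B=b["image"][80:380,90:410]
save("f1.png",np.hstack([cv2.resize(A,(400,375)),cv2.resize(B,(400,375))]))
for n,p in(("s",a),("t",b)):
    o=np.load("cal.npz")[n+"_image"]
    for l in "mug_c ramekin_c bottle_c jar_c can_c pudding_c hub_mid blade_mid".split():print(n,l,[(np.round(k["xy"],1).tolist(),round(k["p"],2)) for k in eyes.landmark_of(p,l)[:3]])
print("expected hub mid",proj(a,[.4895,.3283,.1]),proj(b,[.4895,.3283,.1]))
plan((.49,.328,.3,0))
E
```

```text
s mug_c [([348.9, 207.5], 0.67), ([409.2, 296.2], 0.51)]
s ramekin_c [([228.8, 140.3], 0.95)]
s bottle_c [([270.1, 126.2], 0.88)]
s jar_c [([291.2, 221.6], 0.69)]
s can_c [([227.4, 159.1], 0.92)]
s pudding_c [([305.4, 319.7], 0.85)]
s hub_mid [([411.4, 295.8], 0.78), ([343.8, 158.2], 0.71), ([312.0, 113.5], 0.67)]
s blade_mid [([437.7, 279.6], 0.97), ([312.0, 162.7], 0.8), ([320.1, 136.3], 0.63)]
t mug_c [([285.2, 239.3], 0.71)]
t ramekin_c [([471.5, 195.4], 0.91), ([213.8, 125.0], 0.52)]
t bottle_c [([444.2, 234.5], 0.68), ([471.5, 193.8], 0.5)]
t jar_c [([305.1, 170.0], 0.75)]
t can_c [([436.1, 168.6], 0.59)]
t pudding_c [([215.9, 125.6], 0.6)]
t hub_mid [([345.2, 280.1], 0.82), ([438.5, 308.3], 0.61)]
t blade_mid [([369.1, 250.8], 0.74), ([402.7, 293.8], 0.67)]
expected hub mid [[407.79176746 296.19465556]] [[152.7747405  201.35562205]]
[0.0022, -0.9499, -0.1509] [0.0, -0.0, -0.0903]
ee [0.4627 0.14   0.2698] yaw -8.13 down [ 0. -0. -1.] w 0.0744 F [-0.1  0.  -0.1] t 22.85
```

View pics/f1.png

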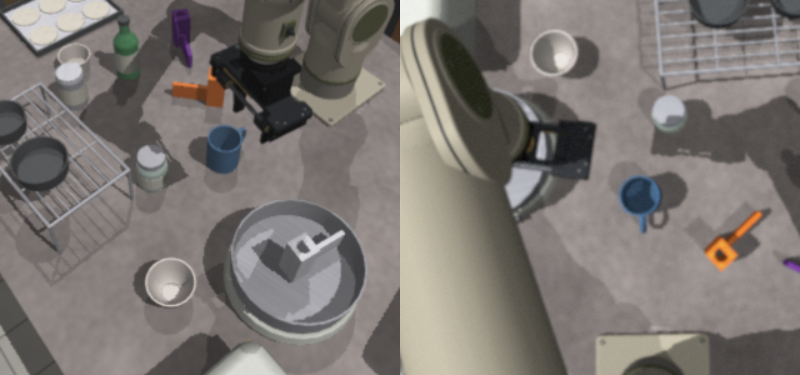

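```bash
python3 -c "
from bench import job
print(job.close_job())"
```

```text
the job is handed in; nothing more can be done
None
```

The kneading paddle is seated on the drive shaft, and the job is handed in at about 23 s of the 72 s allowed. I drew the paddle out by its blade, stood it on the open counter and let go. I then took it by the hub, lowered it onto the shaft and held it until it was home before releasing.

**Last checks:**
- **Seating:** the underside met the collar at about 49.9 mm, against the 50 mm expected. The force rose there to about 9 N above the paddle's weight. After release the force read about zero.
- **Flat to flat:** the hub slid down past the taper and along the shaft with only 1–2 N of side force. That side force went away after a sideways shift of under half a millimetre.
- **Final picture:** the paddle stands upright in the bowl, with the gripper clear of it. All six crockery pieces and jars stand within a few pixels of where they started.

**Less certain:**
- **Shaft angle:** the pictures did not settle which way the flat faced. My fits gave about 170° or about −38°. I chose 172° by reading the outline, and the smooth insertion bears it out.
- **Bottle:** after releasing the blade I steered the open gripper over the green bottle with the fingertips below its top. The force at the end of that move was about 1 N, and before-and-after pictures show no visible shift.
- **Top camera at the end:** the arm hid the hub from it, so the final view of the paddle comes from the scene camera only.

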